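Wipe the brass chips off the repair plate

ROBOT

A 6-joint arm with a two-finger parallel gripper is mounted at the origin on the work surface. World frame = base frame: x ahead of the robot, y to its left, z up, the work surface at z = 0. Lengths are in m, angles in rad, forces in N, time in s.
With the tool pointing down it reaches from about 0.25 to 0.775 m from the base axis. Payload 4 kg.
Tool frame: the origin (TCP) lies on the centre line of the jaws, within the pads' length; the fingertips stand 25 mm ahead of it and the grasp point (between the pads) lies 6 mm ahead of it; z points along the fingers, y is the line along which they close (so a half turn about z gives the same grasp; the last joint's range is limited). The gripper opens to 94 mm and grips with 3 to 60 N. Pads are 16 mm wide; open, the fingers measure 119 mm over their backs; the gripper's body (75 mm by 177 mm) begins 78 mm behind the grasp point.
Start: joints at [-1.359, 0.087, 1.371, -0, 1.684, -0.103], TCP at [0.17, -0.523, 0.231] pointing down, gripper open.
Joint ranges: [-3.1, 3.1], [-0.76, 2.03], [0.27, 2.55], [-1.08, 4.22], [0.17, 2.65], [-2.57, 2.57]. Speed limits (rad/s): [2.79, 2.79, 3.14, 3.14, 3.14, 3.14].

INTERFACE

Orientations are given as [roll, pitch, yaw] about the fixed x, y, z axes, in that order (R = Rz(yaw) Ry(pitch) Rx(roll)).
In Python, from bench import robot, imaging gives the robot as it stands. The module is installed in compiled form; this text tells all that it offers.
- The arm moves only by the tool drive_tool, never from a script. Its argument "series" is a list of rows, each a list of 3 entries, a list of its own where there are three numbers: the finger opening in m, from 0 to 0.094, then the shift along the tool's x, y, z in m, then the turn, a rotation vector about the tool's x, y, z in rad. A call has 1 to 5 rows; each row is the pose to reach, as a shift and turn from the pose commanded when the call began, along the tool's axes at that moment; what a row does not reach only later rows make up. A row lasts 1/8 s, in which the tool goes at most 62.5 mm and 10.7 degrees, less where a joint would pass 70% of its speed; a pose out of reach is approached as far as the arm can. A call with a gripper value outside its range is refused whole. The fingers move at their own pace and stop on an object; the grip force is fixed at half the most. Time passes only in rows, so rows that repeat a pose let the fingers close. It gives the time, the measured TCP pose, the force, the opening and the grip force at its end, in the units of the state.
- robot.get_obs(): the state, without advancing time (a new reading comes with each control period).
- imaging.snapshot(name): name is "scene" or "top" or "wrist"; returns the picture (400x640x3 uint8, red, green, blue); there is no depth.
- imaging.get_calibration(name): a dict with "intrinsics" (3x3 intrinsics, pixels), "position" and "rotation" of the camera in the world. Camera axes: x right, y up, looking along -z (the intrinsics and any distortion apply to the point x, -y, -z); pixel columns grow to the right and rows downward; lengths in m; the calibration is good to about 2 mm. A picture is of the moment at which its call begins: read the wrist's pose just before it. get_calibration takes no time and is no camera call; for the wrist camera it gives the pose at the moment of the call.
- robot.close_job(): hands the job in; it is judged then, once.
The state is a dict: "time": time; "joint_positions": joint angles; "qvel": joint speeds; "joint_torque": joint torques, N m; "tool_pos": TCP position; "ee_rot": TCP orientation; "wrist_force": force on the tool from outside, world axes, zero at the start; "wrist_torque": the same for the moment, N m; "width": finger opening in m; "finger_force": force on a finger pad.
Only numpy, scipy, OpenCV 4.12 (cv2) and the standard library are available. Lean on these libraries where they do the work, as an engineer would, in place of code of your own. Each camera call takes 0.05 s, during which the arm holds its last target. There are 200 camera calls.

TASK

Take the scraper block by its orange grip and wipe all five brass chips off the dark plate, over its open edge and into the blue catch tray; push them only with the scraper, never touch them with the gripper. Do not shift the red magnetic post that stands on the plate, nor any of the things lying about. Then stand the scraper upright in the middle of the yellow pad and let go.

Things in the scene. Friction and masses are not known exactly. Their poses are not given: they have to be found in the camera images.
- station: Fixed wiping station: dark steel plate on a grey base, blue catch tray at one side. Origin at table height, z up; x, y turn with the station. Plate top 50 mm above the origin, flat from x = -110 mm (open edge, no lip) to x = +112 and y = -112 to +112; beyond these an aluminium lip, 6 mm thick and 8 mm high, on the +x side and both y sides.
- tray (a point): Centre of the catch tray's inner floor, 4 mm above the table, directly below and beyond the plate's open edge (at x = -157 mm of the station, axes as the station's). Inside 95 mm along x (from the plate's edge outward) by 212 mm along y; walls 5 mm thick, tops 36 mm above the table.
- scraper: Scraper block standing on the table: white nylon foot 20 mm (x) by 60 mm (y), 24 mm high, on it an orange upright grip 20 mm (x) by 36 mm (y), from 24 to 64 mm height. Both broad faces (+x and -x) wipe alike. Origin at the centre of the foot's underside, z up. Weighs about 130 g.
- pad: Fixed yellow parking pad, 110 by 110 mm, 3 mm thick, flat on the table. Origin at the centre of its underside.
- post: Magnetic board post standing on the plate: red round foot 32 mm in diameter and 10 mm high, steel stem 12 mm in diameter, 24 mm high in all. Loose, 250 g. Origin at the centre of its underside.
- chip0: Loose brass chip about 18 by 13 mm, 6 mm thick, lying flat on the plate. Origin at the centre of its underside, z up.
- chip1: Loose brass chip about 16 by 14 mm, 6 mm thick, lying flat on the plate. Origin at the centre of its underside, z up.
- chip2: Loose brass chip about 19 by 12 mm, 6 mm thick, lying flat on the plate. Origin at the centre of its underside, z up.
- chip3: Loose brass chip about 17 by 15 mm, 6 mm thick, lying flat on the plate. Origin at the centre of its underside, z up.
- chip4: Loose brass chip about 15 by 15 mm, 6 mm thick, lying flat on the plate. Origin at the centre of its underside, z up.
- bottle: Bystander: white bottle with red cap, 48 mm in diameter, 120 mm high, standing. Origin at the centre of its underside.
- spool: Bystander: blue spool, 50 mm in diameter, 46 mm high, standing on its flange. Origin at the centre of its underside.
- tin: Bystander: low green jar with metal lid, 48 mm in diameter, 32 mm high. Origin at the centre of its underside.
- screwdriver: Bystander: screwdriver with red handle, 170 mm long, lying along its x axis. Origin at its underside, mid-length.
- module: Bystander: small green circuit board with a black chip and a metal connector, 55 by 40 mm, 14 mm high, lying flat. Origin at the centre of its underside.
- heatsink: Bystander: aluminium finned heat sink, 45 by 45 mm, 22 mm high. Origin at the centre of its underside.
There are look-alikes about, which are no part of the job. Of the things that look like the pad, take the one that is farthest from the robot's base at the start.

How it is judged:
On the way, in this order (a step that is already met when the one before it is completed fails the run):
1. the scraper has been taken up and brought over the plate (x of scraper in the frame of station between -0.13 and 0.13 m and y of scraper in the frame of station between -0.13 and 0.13 m and z of scraper in the frame of station above 0.045 m), for 0.1 s.
2. all five chips lie in the catch tray (x of chip0 in the frame of station between -0.206 and -0.108 m and y of chip0 in the frame of station between -0.108 and 0.108 m and z of each of chip0, chip1, chip2, chip3, chip4 in the frame of station below 0.042 m and x of chip1 in the frame of station between -0.206 and -0.108 m and y of chip1 in the frame of station between -0.108 and 0.108 m and x of chip2 in the frame of station between -0.206 and -0.108 m and y of chip2 in the frame of station between -0.108 and 0.108 m and x of chip3 in the frame of station between -0.206 and -0.108 m and y of chip3 in the frame of station between -0.108 and 0.108 m and x of chip4 in the frame of station between -0.206 and -0.108 m and y of chip4 in the frame of station between -0.108 and 0.108 m), for 0.2 s.
At the end, for the whole second after the job is handed in: All five chips lie at rest inside the catch tray (below the plate's level); the scraper stands at rest on the yellow pad, upright within 0.12 rad, its centre within 30 mm of the pad's centre (all of step 2 and horizontal distance between scraper and pad below 0.03 m and z of scraper in the frame of pad between 0 and 0.008 m and angle between scraper's own z axis and vertical below 0.12 rad and linear speed of scraper below 0.02 m/s and linear speed of each of chip0, chip1, chip2, chip3, chip4 below 0.03 m/s); the robot touches nothing.
It fails at once if the gripper's fingers touch a chip (contact force between the fingers and chip0 above 0.2 N or contact force between the fingers and chip1 above 0.2 N or contact force between the fingers and chip2 above 0.2 N or contact force between the fingers and chip3 above 0.2 N or contact force between the fingers and chip4 above 0.2 N).
It fails at once if the magnetic post is shifted more than 8 mm or tipped (distance of post from where it was at the start of the episode above 0.008 m or angle between post's own z axis and vertical above 0.3 rad).
It fails at once if a bystander is moved more than 15 mm (distance of any of bottle, spool, tin, screwdriver, module, heatsink from where it was at the start of the episode above 0.015 m).
It also fails if it takes over 72 s, if anything falls off the work surface, if the arm or the gripper's body presses on something with over 40 N, if the wrist force passes 120 N, or if a joint passes its speed limit or range.

## Working session

There is one attempt and no reset: what is moved stays moved. The work goes in short steps, Python scripts to look and compute and a tool call to move; the robot and the scene stay as the last step left them, time stands still between calls to the robot, and variables do not carry over. Pictures are saved under pics/ and viewed, at most 10 in all, crops included, and the job is handed in when it is done.

Besides the shell and the picture viewer there is one more tool, called as name([rows], argument=value, ...), one row to a line, values as JSON. drive_tool: Moves the arm, as the interface text tells. Its arguments: {"type":"object","properties":{"series":{"type":"array"}},"required":["series"]}

```bash
mkdir -p pics; ls; cat > h.py <<'E'
import numpy as np, cv2
from bench import robot, imaging
from scipy.spatial.transform import Rotation as R
def ray(cal,u,v):
    K=np.array(cal["intrinsics"]);d=np.linalg.inv(K)@[u,v,1]
    d=np.array(cal["rotation"])@[d[0],-d[1],-d[2]]
    return np.array(cal["position"]),d
def onz(cal,u,v,z):
    p,d=ray(cal,u,v);return p+d*(z-p[2])/d[2]
def tri(c1,a,c2,b):
    p,d=ray(c1,*a);q,e=ray(c2,*b)
    s=np.linalg.lstsq(np.stack([d,-e],1),q-p,rcond=None)[0]
    A,B=p+d*s[0],q+e*s[1];return (A+B)/2,np.linalg.norm(A-B)
E
python3 - <<'E'
from h import *
print(robot.get_obs())
for n in("scene","top"):
    im=imaging.snapshot(n);cv2.imwrite(f"pics/{n}0.png",im[:,:,::-1]);print(n,imaging.get_calibration(n))
E
```

```text
pics
{'time': 0.0, 'joint_positions': array([-1.35909650e+00,  8.79154793e-02,  1.37225173e+00, -6.22839356e-05,
        1.68360772e+00, -1.03096032e-01]), 'qvel': array([-4.94677752e-04,  2.91832020e-03, -9.08739333e-04,  1.61733543e-05,
        2.71373565e-03,  4.68192365e-04]), 'joint_torque': array([-2.24876312e-04, -3.40183175e+01, -3.02423501e+01,  7.18155317e-02,
        3.31358111e-02, -1.88623230e-04]), 'tool_pos': array([ 0.17016416, -0.522484  ,  0.22932702]), 'ee_rot': array([-3.13941559e+00, -1.63011007e-04,  3.14788740e-01]), 'wrist_force': array([-0.31760375,  0.35996968,  0.17637534]), 'wrist_torque': array([ 0.01885618, -0.0242688 , -0.0426245 ]), 'finger_force': 0.0, 'width': 0.09390469747043237}
scene {'intrinsics': array([[501.52093869,   0.        , 310.36931945],
       [  0.        , 501.52093869, 200.40676881],
       [  0.        ,   0.        ,   1.        ]]), 'position': array([1.17627126, 0.24666909, 1.01135928]), 'rotation': array([ 0.66782681, -0.00426948,  1.88377242])}
top {'intrinsics': array([[460.00548164,   0.        , 330.64583258],
       [  0.        , 460.00548164, 200.57352878],
       [  0.        ,   0.        ,   1.        ]]), 'position': array([0.16838249, 0.01422545, 1.45719196]), 'rotation': array([ 1.99007744e-01, -9.86229016e-04, -1.58979280e+00])}
```

```bash
sed -i 's/d=np.array(cal\["rotation"\])@\[/d=R.from_euler("xyz",cal["rotation"]).as_matrix()@[/' h.py; python3 - <<'E'
import cv2
im=cv2.imread("pics/top0.png");cv2.imwrite("pics/top0b.png",cv2.resize(im,(800,500),interpolation=cv2.INTER_CUBIC))
E
```

```text
(no output)
```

View pics/top0.png

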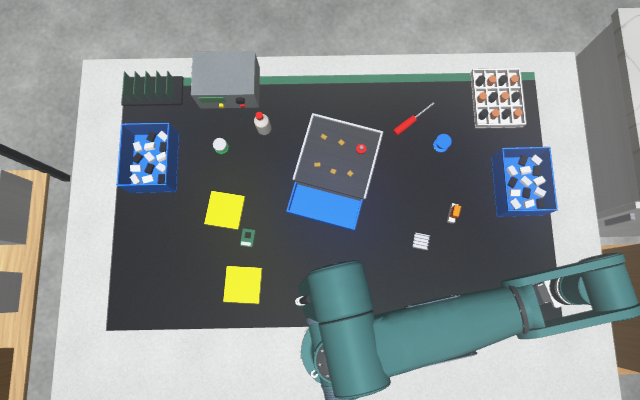

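View pics/scene0.png

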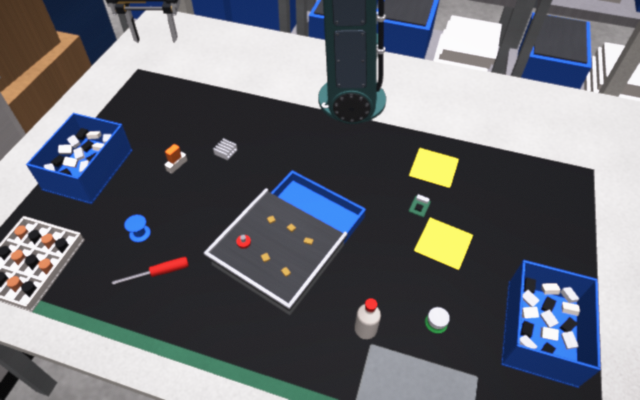

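The top view (up is +x, left is +y) shows the plate at about (340,155), the post at (361,149), the scraper at (454,212), and yellow pads at (225,210) and (242,285). In the scene view the plate is at (280,245), the scraper at (175,158), and the pads at (444,243) and (434,167). Next I'll measure by colour in both views.

```bash
cat >> h.py <<'E'
def blobs(im,lo,hi,box,amin=8):
    u0,v0,u1,v1=box;h=cv2.cvtColor(im[v0:v1,u0:u1],cv2.COLOR_RGB2HSV)
    m=cv2.inRange(h,np.array(lo),np.array(hi))
    n,l,s,c=cv2.connectedComponentsWithStats(m)
    return [(c[i]+[u0,v0],s[i,4],(np.argwhere(l==i)[:,::-1]+[u0,v0]).astype(np.float32)) for i in range(1,n) if s[i,4]>=amin]
E
python3 - <<'E'
from h import *
np.set_printoptions(precision=4,suppress=True)
T=cv2.imread("pics/top0.png")[:,:,::-1].copy();S=cv2.imread("pics/scene0.png")[:,:,::-1].copy()
ct=imaging.get_calibration("top");cs=imaging.get_calibration("scene")
f=lambda im,lo,hi,b,a=8:blobs(im,lo,hi,b,a)
pt=f(T,(25,150,150),(35,255,255),(190,180,270,310),200);ps=f(S,(25,150,150),(35,255,255),(400,140,480,275),200)
for c,a,p in pt: print("pad top",c,a,onz(ct,*c,.003),[onz(ct,*q,.003)[:2] for q in cv2.boxPoints(cv2.minAreaRect(p))])
for c,a,p in ps: print("pad scene",c,a,onz(cs,*c,.003))
ot=f(T,(5,150,120),(20,255,255),(440,195,470,225),5);os_=f(S,(5,150,100),(20,255,255),(155,140,195,180),5)
for c,a,p in ot: print("grip top",c,a,onz(ct,*c,.06))
for c,a,p in os_: print("grip scene",c,a,onz(cs,*c,.05))
print("tri grip",tri(ct,ot[0][0],cs,os_[0][0]))
h=cv2.cvtColor
ch=f(T,(12,90,100),(26,255,255),(295,115,380,195),4);
for c,a,p in ch: print("chip top",c,a,onz(ct,*c,.056)[:2])
ch=f(S,(12,90,100),(26,255,255),(210,190,345,300),4)
for c,a,p in ch: print("chip scene",c,a,onz(cs,*c,.056)[:2])
for im,cc,b in((T,ct,(345,135,375,165)),(S,cs,(230,230,255,255))):
    for c,a,p in f(im,(0,130,100),(6,255,255),b,5): print("post",c,a,onz(cc,*c,.06)[:2])
for n,im,b in(("t",T,(440,195,475,230)),("s",S,(155,140,195,180))):
    u0,v0,u1,v1=b;cv2.imwrite(f"pics/{n}c.png",cv2.resize(im[v0:v1,u0:u1,::-1],None,fx=10,fy=10,interpolation=cv2.INTER_CUBIC))
P=cv2.resize(T[100:240,270:400,::-1],None,fx=4,fy=4,interpolation=cv2.INTER_CUBIC)
Q=cv2.imread("pics/tc.png");Q=cv2.resize(Q,(240,240))
W=np.zeros((560,770,3),np.uint8);W[:,:520]=P;W[:240,525:765]=Q;Q=cv2.resize(cv2.imread("pics/sc.png"),(240,240));W[250:490,525:765]=Q
cv2.imwrite("pics/m1.png",W)
E
```

```text
pad top [224.1425 209.5828] 1165 [0.4385 0.3498 0.003 ] [array([0.3951, 0.4137]), array([0.5074, 0.3954]), array([0.483, 0.286]), array([0.3714, 0.3058])]
pad top [242.1313 284.2968] 1287 [0.2012 0.2875 0.003 ] [array([0.1516, 0.3463]), array([0.2623, 0.3412]), array([0.2522, 0.2284]), array([0.1417, 0.2352])]
pad scene [433.6889 167.1296] 270 [0.2053 0.2877 0.003 ]
pad scene [443.2013 242.9637] 303 [0.4429 0.3494 0.003 ]
grip top [455.9767 211.0814] 86 [ 0.4098 -0.3785  0.06  ]
grip scene [172.5971 152.4515] 206 [ 0.4134 -0.3776  0.05  ]
tri grip (array([ 0.4114, -0.3808,  0.0474]), np.float64(0.002582595411459383))
chip top [323.4  136.44] 25 [0.6605 0.0267]
chip top [341.0769 142.0769] 26 [ 0.6405 -0.0294]
chip top [316.6087 164.4348] 23 [0.5681 0.0496]
chip top [332.6818 170.8636] 22 [ 0.5462 -0.0007]
chip top [349.8636 173.    ] 22 [ 0.5382 -0.0546]
chip scene [270.7083 219.0833] 48 [ 0.5405 -0.053 ]
chip scene [290.8235 227.3529] 51 [ 0.5482 -0.0001]
chip scene [308.1818 240.7091] 55 [0.5711 0.0499]
chip scene [265. 257.] 61 [ 0.6422 -0.0281]
chip scene [285.5312 271.4062] 64 [0.6627 0.0278]
post [360.6905 148.5238] 42 [ 0.6166 -0.091 ]
post [243.5094 242.1226] 106 [ 0.6228 -0.0874]
```

View pics/m1.png

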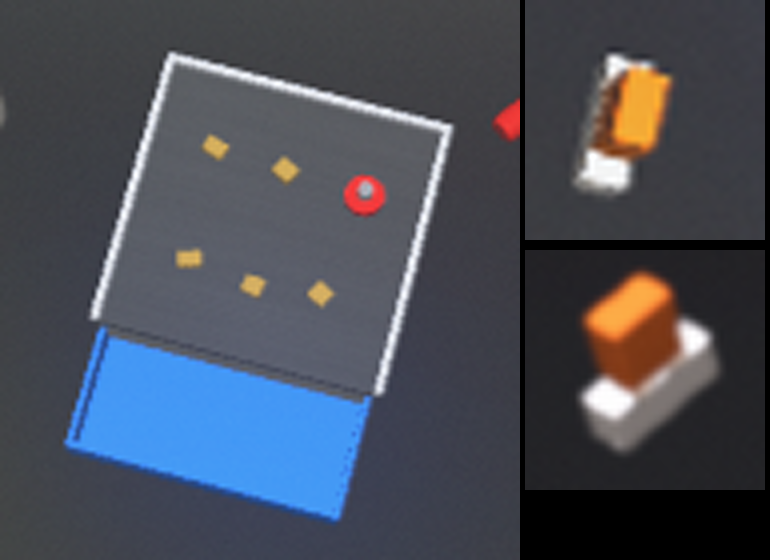

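The composite shows the lip corners at (172,55), (451,128), (94,318) and (380,393) in the 4x crop. The five chips lie in two rows, with the post at (365,194) beside the far row. The scraper stands upright, its long axis tilted slightly from image-vertical.

```bash
python3 - <<'E'
from h import *
np.set_printoptions(precision=4,suppress=True)
T=cv2.imread("pics/top0.png")[:,:,::-1].copy();S=cv2.imread("pics/scene0.png")[:,:,::-1].copy()
ct=imaging.get_calibration("top");cs=imaging.get_calibration("scene")
px=np.array([(172,55),(451,128),(94,318),(380,393)])/4+[270-.375,100-.375]
W=np.array([onz(ct,*p,.058)[:2] for p in px]);M=np.array([(.118,.118),(.118,-.118),(-.110,.118),(-.110,-.118)])
H=(M-M.mean(0)).T@(W-W.mean(0));a=np.arctan2(H[0,1]-H[1,0],H[0,0]+H[1,1])
c,s=np.cos(a),np.sin(a);Rm=np.array([[c,-s],[s,c]]);t=W.mean(0)-Rm@M.mean(0)
print("station",t,a,"res",W-(M@Rm.T+t))
for n,p in dict(a=(.6616,.0273),b=(.6413,-.0288),c=(.5696,.0498),d=(.5472,-.0004),e=(.5393,-.0538),post=(.6197,-.0892)).items(): print(n,(np.array(p)-t)@Rm)
# scraper: white foot in top + grip top face
h=cv2.cvtColor(T[195:230,440:475],cv2.COLOR_RGB2HSV)
m=((h[:,:,1]<60)&(h[:,:,2]>110))|((h[:,:,1]>140)&(h[:,:,2]>90))
p=(np.argwhere(m)[:,::-1]+[440,195]).astype(np.float32);w=np.array([onz(ct,*q,.024)[:2] for q in p]).astype(np.float32)
print("all",cv2.minAreaRect(w))
for nm,im,cc,b in(("top",T,ct,(440,195,475,230)),("scene",S,cs,(155,140,195,180))):
    b_=blobs(im,(8,150,200),(22,255,255),b,5)
    for c_,n_,q in b_:
        w=np.array([onz(cc,*x,.064)[:2] for x in q]).astype(np.float32);print(nm,"gripface",w.mean(0),n_,cv2.minAreaRect(w))
E
```

```text
station [ 0.5935 -0.018 ] -0.2859307189131109 res [[-0.0014 -0.0017]
 [-0.001   0.0022]
 [ 0.     -0.0025]
 [ 0.0024  0.002 ]]
a [0.0526 0.0627]
b [0.0489 0.0032]
c [-0.042   0.0584]
d [-0.0494  0.0039]
e [-0.0419 -0.0496]
post [ 0.0452 -0.0609]
all ((0.40897276997566223, -0.3821946978569031), (0.03056441806256771, 0.0654832050204277), 71.4889907836914)
top gripface [ 0.4117 -0.3785] 68 ((0.41186022758483887, -0.3784567415714264), (0.018492484465241432, 0.03453296422958374), 74.5188980102539)
scene gripface [ 0.4147 -0.3764] 74 ((0.4143431484699249, -0.37636709213256836), (0.02045908011496067, 0.03439146652817726), 72.11415100097656)
```

drive_tool([
  [0.094,[0.276,-0.063,0.05],[0,0,0.595]],
  [0.094,[0.276,-0.063,0.05],[0,0,0.595]],
  [0.094,[0.276,-0.063,0.05],[0,0,0.595]],
  [0.094,[0.276,-0.063,0.05],[0,0,0.595]],
  [0.07,[0.276,-0.063,0.05],[0,0,0.595]],
])

```text
time: 0.72
tool_pos: [0.4146, -0.3759, 0.1795]
ee_rot: [-3.141, 0.001, -0.28]
wrist_force: [-0.1, -0.6, -0.1]
width: 0.0869
finger_force: 0.0
```

drive_tool([
  [0.07,[0,0,0],[0,0,0]],
  [0.07,[0,0,0],[0,0,0]],
])

```text
time: 0.98
tool_pos: [0.4128, -0.3777, 0.1801]
ee_rot: [3.141, 0.001, -0.28]
wrist_force: [-0.3, -0.1, -1.3]
width: 0.0707
finger_force: 0.0
```

```bash
python3 - <<'E'
from h import *
np.set_printoptions(precision=4,suppress=True)
o=robot.get_obs();cc=imaging.get_calibration("wrist");im=imaging.snapshot("wrist");cv2.imwrite("pics/w1.png",im[:,:,::-1])
print(o["tool_pos"],o["ee_rot"],o["time"],cc)
for c,n,q in blobs(im,(5,150,120),(22,255,255),(0,0,640,400),60):
    print(c,n,onz(cc,*c,.064),cv2.minAreaRect(np.array([onz(cc,*x,.064)[:2] for x in q]).astype(np.float32)))
E
```

```text
[ 0.4128 -0.3777  0.1801] [ 3.1413  0.0011 -0.2798] 0.975 {'intrinsics': array([[343.1682,   0.    , 317.7418],
       [  0.    , 343.1682, 200.6183],
       [  0.    ,   0.    ,   1.    ]]), 'position': array([ 0.4793, -0.3966,  0.3349]), 'rotation': array([-0.2427,  0.0006, -1.8505])}
[323.0129 187.0086] 232 [ 0.4246 -0.3851  0.064 ] ((0.41433316469192505, -0.3822282552719116), (0.019639311358332634, 0.03931942954659462), 73.70370483398438)
[153.9021 300.3222] 388 [ 0.368 -0.215  0.064] ((0.3665584325790405, -0.2123514860868454), (0.018837951123714447, 0.032335635274648666), 20.706499099731445)
[484.428  320.6967] 778 [ 0.2681 -0.4901  0.064 ] ((0.26546961069107056, -0.48962047696113586), (0.025132758542895317, 0.07119337469339371), 87.08446502685547)
[148.3154 342.8513] 390 [ 0.3296 -0.1935  0.064 ] ((0.33252429962158203, -0.1977880299091339), (0.020458361133933067, 0.04019057750701904), 71.01996612548828)
[447.1437 387.0492] 4794 [ 0.2079 -0.4449  0.064 ] ((0.21544235944747925, -0.42684558033943176), (0.3794884979724884, 0.0178301353007555), 74.00851440429688)
```

View pics/w1.png

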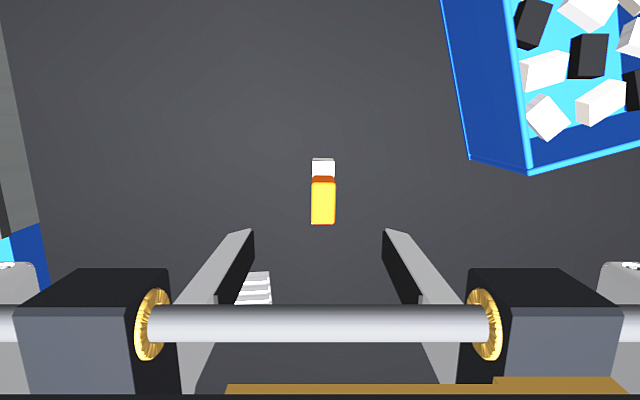

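The wrist view shows the grip at (323,203), square between the fingers and aligned with them; it is about 3 mm off along tool y. I'll descend and grip.

drive_tool([
  [0.07,[0.001,0.003,0.06],[0,0,0]],
  [0.07,[0.001,0.003,0.11],[0,0,0]],
  [0.07,[0.001,0.003,0.124],[0,0,0]],
  [0.07,[0.001,0.003,0.124],[0,0,0]],
  [0.0,[0.001,0.003,0.124],[0,0,0]],
])

```text
time: 1.65
tool_pos: [0.4144, -0.3826, 0.0594]
ee_rot: [3.139, -0.004, -0.281]
wrist_force: [0.3, 0.7, -0.1]
width: 0.0636
finger_force: 0.0
```

drive_tool([
  [0.0,[0,0,0],[0,0,0]],
  [0.0,[0,0,0],[0,0,0]],
  [0.0,[0,0,0],[0,0,0]],
  [0.0,[0,0,0],[0,0,0]],
])

```text
time: 2.15
tool_pos: [0.4134, -0.3807, 0.0566]
ee_rot: [3.141, -0.0, -0.28]
wrist_force: [-0.3, 0.1, -0.5]
width: 0.0234
finger_force: 0.0
```

drive_tool([
  [0.0,[0,0,0],[0,0,0]],
  [0.0,[0,0,0],[0,0,0]],
  [0.0,[0,0,0],[0,0,0]],
])

```text
time: 2.52
tool_pos: [0.4134, -0.3808, 0.0565]
ee_rot: [3.142, -0.0, -0.28]
wrist_force: [-0.1, -0.3, 0.6]
width: 0.0198
finger_force: 30.0
```

drive_tool([
  [0.0,[0,0,-0.06],[0,0,0]],
  [0.0,[0,0,-0.12],[0,0,0]],
  [0.0,[0.015,-0.045,-0.143],[0,0,-0.17]],
  [0.0,[0.033,-0.1,-0.143],[0,0,-0.35]],
  [0.0,[0.053,-0.155,-0.143],[0,0,-0.53]],
])

```text
time: 3.15
tool_pos: [0.5078, -0.2453, 0.1997]
ee_rot: [3.141, -0.0, 0.255]
wrist_force: [0.1, -1.1, -1.1]
width: 0.0194
finger_force: 30.0
```

```bash
cat > go.py <<'E'
import sys
from h import *
x,y,z,yaw=map(float,sys.argv[1:])
o=robot.get_obs();Rt=R.from_euler("xyz",o["ee_rot"])
print(o["tool_pos"],o["ee_rot"],o["wrist_force"],o["width"],o["time"])
print("shift",np.round(Rt.inv().apply(np.array([x,y,z])-o["tool_pos"]),4),"turn",np.round((Rt.inv()*R.from_euler("xyz",[np.pi,0,yaw])).as_rotvec(),3))
E
python3 go.py .692 .0156 .2 1.285
```

```text
[ 0.50777866 -0.24532442  0.19967201] [ 3.14114906e+00 -4.45671303e-04  2.54613670e-01] [ 0.06865692 -1.13075996 -1.08271871] 0.01936788696004593 3.15
shift [ 0.244  -0.2061 -0.0003] turn [ 1.00e-03 -0.00e+00 -1.03e+00]
```

drive_tool([
  [0.0,[0.05,-0.04,0],[0,0,-0.18]],
  [0.0,[0.1,-0.084,0],[0,0,-0.36]],
  [0.0,[0.15,-0.126,0],[0,0,-0.54]],
  [0.0,[0.2,-0.168,0],[0,0,-0.72]],
  [0.0,[0.244,-0.205,0],[0,0,-0.9]],
])

```text
time: 3.78
tool_pos: [0.69, 0.0092, 0.1986]
ee_rot: [-3.141, 0.001, 1.156]
wrist_force: [0.7, -0.1, -1.5]
width: 0.0201
finger_force: 30.0
```

drive_tool([
  [0.0,[0,0,0],[0,0,-0.135]],
  [0.0,[0,0,0],[0,0,-0.135]],
  [0.0,[0,0,0],[0,0,-0.135]],
])

```text
time: 4.15
tool_pos: [0.6889, 0.0068, 0.1992]
ee_rot: [-3.141, 0.0, 1.282]
wrist_force: [0.9, -0.5, -1.4]
width: 0.0199
finger_force: 30.0
```

```bash
python3 go.py .692 .0156 .13 1.285; python3 - <<'E'
from h import *
np.set_printoptions(precision=4,suppress=True)
t=np.array([.5935,-.018]);a=-.286;c,s=np.cos(a),np.sin(a);Rm=np.array([[c,-s],[s,c]])
for n in("wrist","scene","top"):
    cc=imaging.get_calibration(n);im=imaging.snapshot(n);cv2.imwrite(f"pics/{n}2.png",im[:,:,::-1])
    for c_,k,q in blobs(im,(12,90,100),(26,255,255),(0,0,640,400),15):
        p=(onz(cc,*c_,.056)[:2]-t)@Rm
        if abs(p).max()<.12: print(n,c_,k,p)
    cc=imaging.get_calibration(n)
    for c_,k,q in blobs(im,(0,130,100),(6,255,255),(0,0,640,400),15):
        p=(onz(cc,*c_,.06)[:2]-t)@Rm
        if abs(p).max()<.12: print(n,"red",c_,k,p)
E
```

```text
[0.68894763 0.00679349 0.19919893] [-3.14102453e+00  3.23086523e-04  1.28204910e+00] [ 0.85839161 -0.5316149  -1.42234517] 0.019925292564562505 4.15
shift [0.0093 0.0005 0.0692] turn [-0.001  0.    -0.003]
wrist [281.2038 185.6975] 314 [0.0521 0.0604]
wrist [174.7746 191.4698] 315 [-0.0427  0.0555]
wrist [317.5004 269.5278] 2698 [ 0.084 -0.02 ]
wrist [172.4572 248.5911] 269 [-0.0503  0.0013]
wrist [271.4 295. ] 15 [ 0.0397 -0.0464]
wrist [264.5129 327.2484] 310 [ 0.0317 -0.0814]
scene [247.26 219.38] 50 [-0.009  -0.0935]
scene [290.8235 227.3529] 51 [-0.0485  0.0044]
scene [265.9412 234.    ] 17 [-0.0008 -0.0319]
scene [308.1818 240.7091] 55 [-0.0407  0.0588]
scene [272.3621 242.8448] 58 [ 0.0102 -0.0051]
scene [285.5714 271.3651] 63 [0.0533 0.0635]
top [349.8696 173.1304] 23 [-0.0431 -0.0509]
top red [360.55 148.5 ] 60 [ 0.0427 -0.063 ]
```

View pics/wrist2.png

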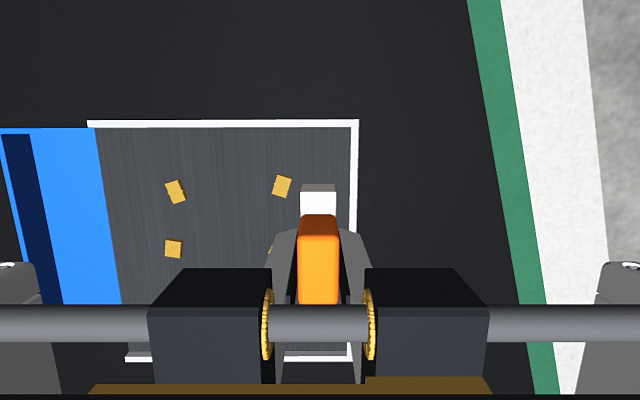

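The wrist view shows the scraper square to the plate, its foot at (318,200) behind the chips at (282,186), (175,191) and (173,248). Chip positions agree with the earlier ones within about 2 mm.

drive_tool([
  [0.0,[0.009,0,0],[0,0,-0.003]],
  [0.0,[0.009,0,0.04],[0,0,-0.003]],
  [0.0,[0.009,0,0.08],[0,0,-0.003]],
  [0.0,[0.009,0,0.09],[0,0,-0.003]],
  [0.0,[0.009,0,0.09],[0,0,-0.003]],
])

```text
time: 4.92
tool_pos: [0.6921, 0.0162, 0.11]
ee_rot: [3.141, -0.0, 1.288]
wrist_force: [-0.1, 0.5, -0.5]
width: 0.0194
finger_force: 30.0
```

```bash
python3 go.py .692 .0156 .108 1.285;python3 go.py .5074 .0698 .108 1.285
```

```text
[0.69208894 0.01619075 0.10998111] [ 3.14103460e+00 -2.41986144e-04  1.28762788e+00] [-0.09824477  0.53248519 -0.4872647 ] 0.019420726321109544 4.925
shift [-0.0006  0.0001  0.002 ] turn [ 0.001 -0.     0.003]
[0.69208894 0.01619075 0.10998111] [ 3.14103460e+00 -2.41986144e-04  1.28762788e+00] [-0.09824477  0.53248519 -0.4872647 ] 0.019420726321109544 4.925
shift [-1.000e-04 -1.923e-01  1.900e-03] turn [ 0.001 -0.     0.003]
```

drive_tool([
  [0.0,[0,-0.01,0.002],[0,0,0.003]],
  [0.0,[0,-0.03,0.002],[0,0,0.003]],
  [0.0,[0,-0.05,0.002],[0,0,0.003]],
  [0.0,[0,-0.07,0.002],[0,0,0.003]],
  [0.0,[0,-0.09,0.002],[0,0,0.003]],
])

```text
time: 5.55
tool_pos: [0.6052, 0.0415, 0.1092]
ee_rot: [3.139, -0.001, 1.285]
wrist_force: [-0.8, 0.7, -2.0]
width: 0.0195
finger_force: 30.0
```

drive_tool([
  [0.0,[0,-0.02,0],[0,0,0]],
  [0.0,[0,-0.04,0],[0,0,0]],
  [0.0,[0,-0.06,0],[0,0,0]],
  [0.0,[0,-0.08,0],[0,0,0]],
  [0.0,[0,-0.095,0],[0,0,0]],
])

```text
time: 6.18
tool_pos: [0.5138, 0.0683, 0.1089]
ee_rot: [3.139, -0.001, 1.285]
wrist_force: [0.0, -0.0, -0.8]
width: 0.0197
finger_force: 30.0
```

drive_tool([
  [0.0,[0,-0.011,0],[0,0,0]],
  [0.0,[0,-0.011,0],[0,0,0]],
])

```text
time: 6.42
tool_pos: [0.5034, 0.0713, 0.1079]
ee_rot: [3.141, -0.0, 1.285]
wrist_force: [-0.9, -0.0, -1.2]
width: 0.0199
finger_force: 30.0
```

```bash
cat > look.py <<'E'
import sys
from h import *
np.set_printoptions(precision=4,suppress=True)
t=np.array([.5935,-.018]);a=-.286;c,s=np.cos(a),np.sin(a);Rm=np.array([[c,-s],[s,c]])
o=robot.get_obs();print("TCP st",(o["tool_pos"][:2]-t)@Rm,o["tool_pos"][2],o["ee_rot"],o["wrist_force"],o["width"],o["time"])
for n in("wrist","scene","top"):
    cc=imaging.get_calibration(n);im=imaging.snapshot(n);cv2.imwrite(f"pics/{n}{sys.argv[1]}.png",im[:,:,::-1])
    for lo,hi,nm in(((12,90,100),(26,255,255),"chip"),((0,130,100),(6,255,255),"red")):
        for c_,k,q in blobs(im,lo,hi,(0,0,640,400),12):
            p=(onz(cc,*c_,.056)[:2]-t)@Rm;r=(onz(cc,*c_,.01)[:2]-t)@Rm
            if -.24<p[0]<.12 and abs(p[1])<.12: print(n,nm,c_,k,p,"| tray",r)
E
python3 look.py 3
```

```text
TCP st [-0.1116  0.0602] 0.10789262761747831 [ 3.1406 -0.0002  1.2852] [-0.8518 -0.0306 -1.1535] 0.019944622877667573 6.425
wrist chip [295.6602 221.9515] 103 [-0.1256  0.0649] | tray [-0.1286  0.0506]
wrist chip [308.6111 220.5556] 36 [-0.1174  0.0659] | tray [-0.1186  0.0517]
wrist chip [327.88 222.28] 25 [-0.1053  0.0647] | tray [-0.1038  0.0503]
wrist chip [311.5111 229.7111] 45 [-0.1156  0.0598] | tray [-0.1164  0.0443]
wrist chip [327.1875 228.0625] 16 [-0.1057  0.0609] | tray [-0.1043  0.0456]
wrist chip [323.5649 258.3531] 439 [-0.1079  0.0403] | tray [-0.107   0.0205]
wrist chip [267.9878 317.7217] 327 [-0.1453 -0.0029] | tray [-0.1527 -0.0323]
wrist chip [367.3604 300.7868] 197 [-0.0785  0.0098] | tray [-0.071  -0.0168]
wrist chip [551.6729 300.271 ] 107 [0.0448 0.0102] | tray [ 0.0797 -0.0163]
wrist chip [367.2034 343.2966] 118 [-0.0774 -0.0227] | tray [-0.0698 -0.0566]
wrist chip [374.7667 335.5   ] 30 [-0.0724 -0.0166] | tray [-0.0637 -0.0491]
wrist chip [372.5 357. ] 12 [-0.0733 -0.0337] | tray [-0.0648 -0.07  ]
wrist chip [313.5081 387.0844] 4773 [-0.1146 -0.0587] | tr
[... 221 characters left out ...]
0294] | tray [-0.208   0.0106]
scene chip [330.7714 207.4286] 35 [-0.1502  0.0493] | tray [-0.1808  0.0315]
scene chip [270.7551 219.1429] 49 [-0.0409 -0.0483] | tray [-0.0662 -0.0708]
scene chip [290.8235 227.3529] 51 [-0.0485  0.0044] | tray [-0.0741 -0.0155]
scene chip [265. 257.] 61 [0.0496 0.0041] | tray [ 0.0287 -0.0158]
scene red [243.3784 241.991 ] 111 [ 0.0457 -0.0608] | tray [ 0.0246 -0.0839]
top chip [341.0769 142.0769] 26 [0.0484 0.0023] | tray [0.0636 0.0053]
top chip [332.7826 170.913 ] 23 [-0.0503  0.0029] | tray [-0.0383  0.0059]
top chip [349.8696 173.1304] 23 [-0.0431 -0.0509] | tray [-0.0308 -0.0496]
top red [360.6981 148.5472] 53 [ 0.044  -0.0634] | tray [ 0.0592 -0.0626]
```

drive_tool([
  [0.0,[0,0,-0.03],[0,0,0]],
  [0.0,[-0.015,0.05,-0.035],[0,0,0]],
  [0.0,[-0.03,0.1,-0.035],[0,0,0]],
  [0.0,[-0.045,0.15,-0.035],[0,0,0]],
  [0.0,[-0.057,0.195,-0.035],[0,0,0]],
])

```text
time: 7.2
tool_pos: [0.6766, -0.0403, 0.1418]
ee_rot: [-3.142, 0.0, 1.284]
wrist_force: [0.3, 1.0, -1.7]
width: 0.0198
finger_force: 30.0
```

drive_tool([
  [0.0,[0,0,0],[0,0,0]],
  [0.0,[0,0,0],[0,0,0]],
])

```text
time: 7.45
tool_pos: [0.6744, -0.0386, 0.1415]
ee_rot: [-3.14, -0.0, 1.284]
wrist_force: [0.3, -0.0, -0.9]
width: 0.0196
finger_force: 30.0
```

```bash
python3 look.py 4
```

```text
TCP st [0.0835 0.0031] 0.1415355550663025 [-3.1397 -0.      1.2845] [ 0.2777 -0.0236 -0.8926] 0.01960535986399436 7.45
wrist chip [269.7675 216.8292] 486 [0.0482 0.0012] | tray [ 0.0414 -0.0125]
wrist chip [134.5665 216.4794] 436 [-0.0506  0.0014] | tray [-0.0763 -0.0122]
wrist chip [317.4859 269.5274] 2698 [ 0.083  -0.0405] | tray [ 0.0829 -0.0621]
wrist chip [153.3466 283.2646] 378 [-0.043 -0.052] | tray [-0.0672 -0.0758]
wrist chip [271.4286 295.3571] 14 [ 0.0473 -0.0622] | tray [ 0.0404 -0.0879]
wrist chip [264.4665 327.262 ] 313 [ 0.0409 -0.0901] | tray [ 0.0327 -0.1212]
scene chip [242.4167 217.4167] 12 [-0.0071 -0.1065] | tray [-0.0307 -0.1318]
scene chip [230.8372 225.4419] 43 [ 0.0263 -0.1141] | tray [ 0.0042 -0.1397]
scene chip [290.8235 227.3529] 51 [-0.0485  0.0044] | tray [-0.0741 -0.0155]
scene chip [248.2308 238.5385] 13 [ 0.0321 -0.0576] | tray [ 0.0103 -0.0805]
scene chip [255.9444 246.6296] 54 [ 0.0394 -0.0295] | tray [ 0.018 -0.051]
scene chip [265.8519 255.1111] 27 [0.0446 0.0027] | tray [ 0.0234 -0.0173]
```

View pics/wrist4.png

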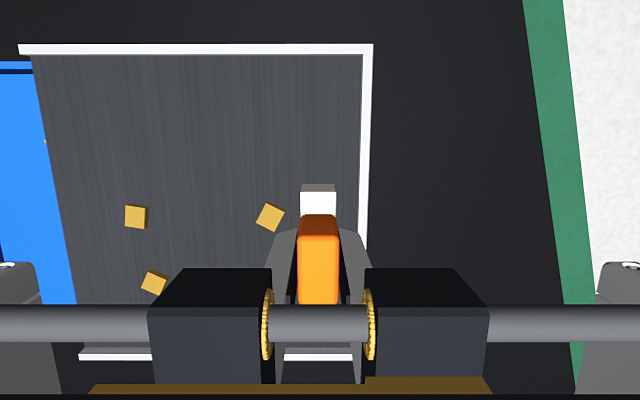

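Lane 1 is clear, with one chip's corner showing in the tray at (45,142). Next are the chips at (270,217) and (135,216), and the foot sits safely behind them.

drive_tool([
  [0.0,[0,0,0.02],[0,0,0]],
  [0.0,[0,0,0.033],[0,0,0]],
  [0.0,[0,0,0.0335],[0,0,0]],
  [0.0,[0,-0.01,0.0335],[0,0,0]],
  [0.0,[0,-0.03,0.0335],[0,0,0]],
])

```text
time: 8.22
tool_pos: [0.6455, -0.0301, 0.1089]
ee_rot: [-3.142, 0.0, 1.285]
wrist_force: [0.4, 0.6, -1.8]
width: 0.0198
finger_force: 30.0
```

drive_tool([
  [0.0,[0,-0.02,0],[0,0,0]],
  [0.0,[0,-0.04,0],[0,0,0]],
  [0.0,[0,-0.06,0],[0,0,0]],
  [0.0,[0,-0.08,0],[0,0,0]],
  [0.0,[0,-0.1,0],[0,0,0]],
])

```text
time: 8.85
tool_pos: [0.5489, -0.0016, 0.1093]
ee_rot: [3.141, -0.0, 1.285]
wrist_force: [-0.2, 0.2, -0.8]
width: 0.0197
finger_force: 30.0
```

drive_tool([
  [0.0,[0,-0.02,0],[0,0,0]],
  [0.0,[0,-0.04,0],[0,0,0]],
  [0.0,[0,-0.055,0],[0,0,0]],
  [0.0,[0,-0.065,0],[0,0,0]],
  [0.0,[0,-0.065,0],[0,0,0]],
])

```text
time: 9.48
tool_pos: [0.4873, 0.0165, 0.1092]
ee_rot: [3.141, -0.0, 1.285]
wrist_force: [-0.2, 0.4, -2.2]
width: 0.0195
finger_force: 30.0
```

drive_tool([
  [0.0,[0,0,-0.035],[0,0,0]],
  [0.0,[-0.02,0.04,-0.035],[0,0,0]],
  [0.0,[-0.04,0.08,-0.035],[0,0,0]],
  [0.0,[-0.051,0.107,-0.035],[0,0,0]],
  [0.0,[-0.051,0.107,-0.035],[0,0,0]],
])

```text
time: 10.1
tool_pos: [0.5772, -0.0642, 0.1433]
ee_rot: [-3.141, 0.0, 1.283]
wrist_force: [-0.6, -0.0, -1.3]
width: 0.0198
finger_force: 30.0
```

```bash
python3 look.py 5
```

```text
TCP st [-0.0026 -0.049 ] 0.1432531612784849 [-3.1413  0.0002  1.2826] [-0.6374 -0.0245 -1.3105] 0.019794101665132097 10.1
wrist chip [156.5679  77.3333] 81 [-0.1102  0.0458] | tray [-0.1306  0.0507]
wrist chip [156.4706 133.1176] 17 [-0.1144  0.0093] | tray [-0.1357  0.0072]
wrist chip [267.3542 207.7917] 48 [-0.0395 -0.0445] | tray [-0.0465 -0.0568]
wrist chip [252.7333 214.    ] 15 [-0.0504 -0.0492] | tray [-0.0595 -0.0624]
wrist chip [303.0123 226.1605] 81 [-0.0136 -0.0586] | tray [-0.0158 -0.0736]
wrist chip [319.8125 217.75  ] 16 [-0.0012 -0.0521] | tray [-0.001  -0.0659]
wrist chip [330.3125 226.625 ] 16 [ 0.0066 -0.059 ] | tray [ 0.0083 -0.0741]
wrist chip [322.8205 230.9231] 39 [ 0.001  -0.0623] | tray [ 0.0017 -0.078 ]
wrist chip [323.3187 259.0377] 477 [ 0.0014 -0.0848] | tray [ 0.0022 -0.1047]
wrist red [379.5402 231.7986] 1107 [ 0.0432 -0.0631] | tray [ 0.0519 -0.079 ]
scene chip [261.7551 206.8367] 49 [-0.0579 -0.0882] | tray [-0.084  -0.1126]
scene chip [313.1739 213.8696] 23 [-0.1103  0.0253] | tray [-0.139   0.0064]
scene chip [272.7857 217.8571] 14 [-0.0466 -0.0467] | tray [-0.0722 -0.069 ]
scene red [243.5185 242.2037] 108 [ 0.046  -0.0602] | tray [ 0.0249 -0.0832]
```

View pics/wrist5.png

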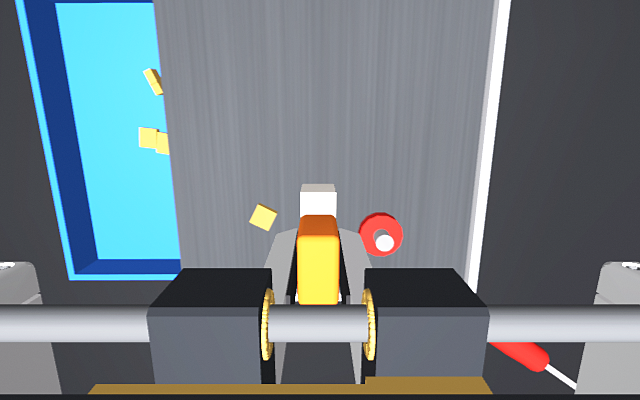

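Four chips are off the plate, seen in the tray around (150,80) and (155,140). The last is at (263,217), with the foot midway between it and the post at (381,234), about 19 mm clear of each.

drive_tool([
  [0.0,[0,0,0.02],[0,0,0]],
  [0.0,[0,0,0.034],[0,0,0]],
  [0.0,[0,0,0.035],[0,0,0]],
  [0.0,[0,-0.01,0.035],[0,0,0]],
  [0.0,[0,-0.03,0.035],[0,0,0]],
])

```text
time: 10.88
tool_pos: [0.5472, -0.0542, 0.1099]
ee_rot: [3.14, -0.0, 1.285]
wrist_force: [-0.1, -0.4, -1.9]
width: 0.0197
finger_force: 30.0
```

drive_tool([
  [0.0,[0,-0.02,0],[0,0,0]],
  [0.0,[0,-0.04,0],[0,0,0]],
  [0.0,[0,-0.06,0],[0,0,0]],
  [0.0,[0,-0.078,0],[0,0,0]],
  [0.0,[0,-0.08,0],[0,0,0]],
])

```text
time: 11.5
tool_pos: [0.4697, -0.0313, 0.1099]
ee_rot: [3.14, -0.0, 1.285]
wrist_force: [-0.3, -0.0, -1.5]
width: 0.0198
finger_force: 30.0
```

drive_tool([
  [0.0,[0,0,-0.03],[0,0,0]],
  [0.0,[0,0,-0.09],[0,0,0]],
  [0.0,[0.0,0.05,-0.1],[0,0,0]],
  [0.0,[0.0,0.06,-0.1],[0,0,0]],
  [0.0,[0,0.06,-0.1],[0,0,0]],
])

```text
time: 12.12
tool_pos: [0.5278, -0.0487, 0.208]
ee_rot: [-3.139, 0.0, 1.285]
wrist_force: [-0.9, 0.2, -1.8]
width: 0.0201
finger_force: 30.0
```

```bash
python3 look.py 6; python3 go.py .4415 .3495 .207 1.285
```

```text
TCP st [-0.0544 -0.048 ] 0.2079939752358366 [-3.1393  0.0003  1.2845] [-0.9071  0.1946 -1.832 ] 0.020057997917400896 12.125
wrist chip [254.   77.5] 12 [-0.1088  0.0533] | tray [-0.117  0.058]
wrist chip [242.3929  88.25  ] 28 [-0.1191  0.0446] | tray [-0.1288  0.0481]
wrist chip [237.75   132.4167] 12 [-0.1251  0.0076] | tray [-0.1357  0.0055]
wrist chip [245.8333 196.5   ] 12 [-0.1209 -0.0502] | tray [-0.1309 -0.0609]
wrist chip [320.8588 254.7608] 531 [-0.0518 -0.1075] | tray [-0.0515 -0.1268]
wrist chip [312.037  221.4444] 27 [-0.0602 -0.0741] | tray [-0.0611 -0.0884]
wrist chip [327.6333 231.0667] 30 [-0.0455 -0.0836] | tray [-0.0442 -0.0993]
wrist red [422.6315 210.6676] 749 [ 0.0424 -0.0636] | tray [ 0.0569 -0.0764]
scene chip [291.  202.5] 14 [-0.1084 -0.0381] | tray [-0.1369 -0.0601]
scene chip [313.1739 213.8696] 23 [-0.1103  0.0253] | tray [-0.139   0.0064]
scene red [243.4259 242.1204] 108 [ 0.0459 -0.0605] | tray [ 0.0248 -0.0836]
[ 0.52681222 -0.04826298  0.20801418] [-3.13932713e+00  1.93825376e-04  1.28494212e+00] [-0.82383186 -0.57903872 -1.44425854] 0.019599520738091788 12.275
shift [ 0.3576 -0.194   0.0014] turn [-0.002  0.    -0.   ]
```

View pics/wrist6.png

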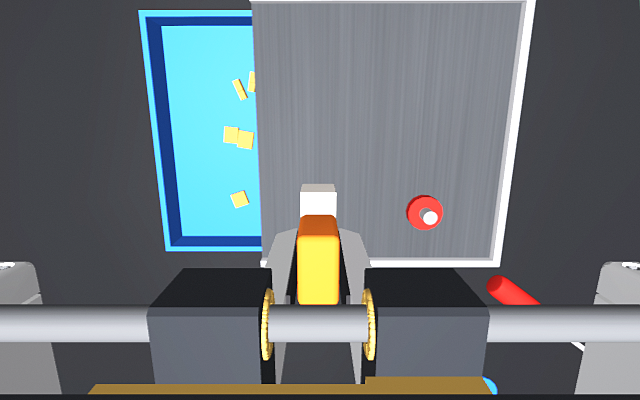

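All five chips are in the tray, at (239,89), (253,82), (231,134), (245,139) and (240,199), and the post at (425,212) has not moved. Next is the far pad.

drive_tool([
  [0.0,[0.05,-0.027,0],[0,0,0]],
  [0.0,[0.1,-0.054,0],[0,0,0]],
  [0.0,[0.15,-0.081,0],[0,0,0]],
  [0.0,[0.2,-0.108,0],[0,0,0]],
  [0.0,[0.25,-0.135,0],[0,0,0]],
])

```text
time: 12.9
tool_pos: [0.4673, 0.2308, 0.2088]
ee_rot: [-3.141, 0.0, 1.285]
wrist_force: [1.3, 0.7, -1.3]
width: 0.0199
finger_force: 30.0
```

drive_tool([
  [0.0,[0.05,-0.027,0],[0,0,0]],
  [0.0,[0.09,-0.05,0],[0,0,0]],
  [0.0,[0.108,-0.059,0],[0,0,0]],
  [0.0,[0.108,-0.059,0.05],[0,0,0]],
  [0.0,[0.108,-0.059,0.09],[0,0,0]],
])

```text
time: 13.52
tool_pos: [0.4424, 0.3488, 0.1175]
ee_rot: [3.141, 0.001, 1.285]
wrist_force: [-0.1, 0.3, -2.4]
width: 0.0196
finger_force: 30.0
```

```bash
python3 - <<'E'
from h import *
cc=imaging.get_calibration("wrist");im=imaging.snapshot("wrist");cv2.imwrite("pics/wrist7.png",im[:,:,::-1])
for c,n,q in blobs(im,(25,150,150),(35,255,255),(0,0,640,400),500):
    print(c,n,cv2.minAreaRect(np.array([onz(cc,*x,.003)[:2] for x in q]).astype(np.float32)))
E
python3 go.py .4415 .3495 .061 1.285
```

```text
[312.34198036 186.8591653 ] 12220 ((0.4383147060871124, 0.34838786721229553), (0.10929328948259354, 0.10895170271396637), 79.76742553710938)
[ 88.98830112 291.98474059] 1966 ((0.22717447578907013, 0.3336617350578308), (0.027512716129422188, 0.08011187613010406), 73.61481475830078)
[101.07581967 364.28119308] 4392 ((0.21029876172542572, 0.2550404667854309), (0.05484261363744736, 0.08929306268692017), 73.61131286621094)
[0.4391853  0.34651759 0.11075151] [-3.13399005  0.01012168  1.28453027] [-2.45568044 -2.095882   -5.39261291] 0.020038220702563333 13.575
shift [0.004  0.0018 0.0497] turn [-0.008  0.01  -0.001]
```

View pics/wrist7.png

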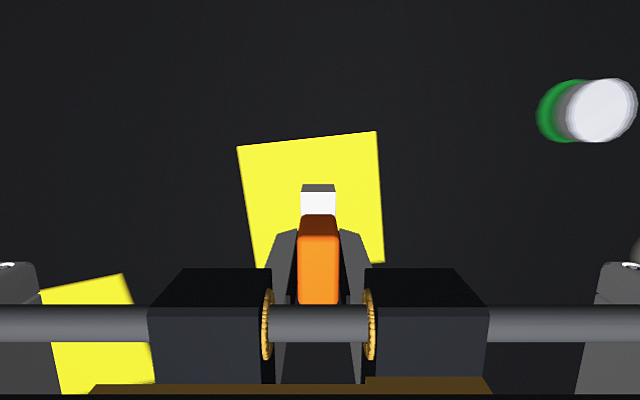

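The pad measures 109 x 109 mm, centred at (0.438, 0.348), with the foot over it. The arm was still settling, so I'll hold and then lower.

drive_tool([
  [0.0,[-0.001,0,0.0],[0,0,0]],
  [0.0,[-0.001,0,0],[0,0,0]],
  [0.0,[-0.001,0,0.03],[0,0,0]],
  [0.0,[-0.001,0,0.05],[0,0,0]],
  [0.0,[-0.001,0,0.05],[0,0,0]],
])

```text
time: 14.2
tool_pos: [0.4427, 0.3484, 0.0695]
ee_rot: [3.142, 0.0, 1.284]
wrist_force: [0.0, 0.3, -0.1]
width: 0.0198
finger_force: 30.0
```

```bash
python3 go.py .4395 .3490 .0597 1.285
```

```text
[0.44267775 0.34841028 0.06948497] [3.14152135e+00 1.67837845e-04 1.28446275e+00] [ 0.0163588   0.28459058 -0.14306204] 0.019773938662501194 14.2
shift [-0.0003 -0.0032  0.0098] turn [ 0.     0.    -0.001]
```

drive_tool([
  [0.0,[0,-0.003,0.006],[0,0,0]],
  [0.0,[0,-0.003,0.009],[0,0,0]],
  [0.0,[0,-0.003,0.01],[0,0,0]],
  [0.0,[0,-0.003,0.01],[0,0,0]],
])

```text
time: 14.7
tool_pos: [0.4398, 0.3495, 0.0592]
ee_rot: [3.141, -0.0, 1.285]
wrist_force: [0.7, 0.8, -1.2]
width: 0.0197
finger_force: 30.0
```

drive_tool([
  [0.03,[0,0,0],[0,0,0]],
  [0.04,[0,0,0],[0,0,0]],
  [0.06,[0,0,0],[0,0,0]],
  [0.06,[0,0,0],[0,0,0]],
  [0.06,[0,0,0],[0,0,0]],
])

```text
time: 15.32
tool_pos: [0.4396, 0.3495, 0.059]
ee_rot: [3.142, 0.0, 1.285]
wrist_force: [0.2, -0.8, 0.1]
width: 0.0594
finger_force: 0.0
```

drive_tool([
  [0.06,[0,0,-0.02],[0,0,0]],
  [0.06,[0,0,-0.06],[0,0,0]],
  [0.06,[0,0,-0.11],[0,0,0]],
  [0.06,[0,0,-0.15],[0,0,0]],
  [0.06,[0,0,-0.15],[0,0,0]],
])

```text
time: 15.95
tool_pos: [0.4414, 0.3506, 0.2136]
ee_rot: [3.136, -0.007, 1.285]
wrist_force: [-0.1, -0.6, -0.3]
width: 0.06
finger_force: 0.0
```

```bash
python3 look.py 8 | head -1; python3 - <<'E'
import cv2,numpy as np
a=cv2.imread("pics/wrist8.png");b=cv2.imread("pics/scene8.png")[130:300,200:500]
W=np.zeros((590,640,3),np.uint8);W[:250]=a[:250];W[255:590,:591]=cv2.resize(b,(591,335),interpolation=cv2.INTER_CUBIC);cv2.imwrite("pics/f8.png",W)
E
```

```text
TCP st [-0.2499  0.3107] 0.21363624923261598 [ 3.1356 -0.0068  1.2848] [-0.1185 -0.5669 -0.3356] 0.06003391992116461 15.95
```

View pics/f8.png

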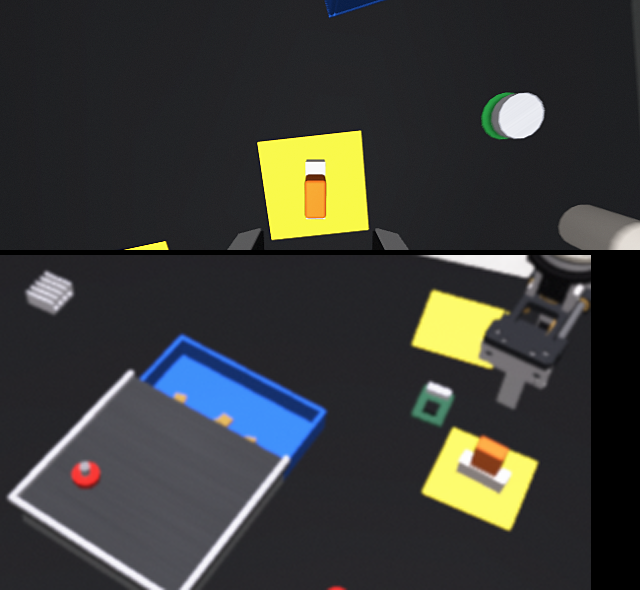

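The scraper stands upright near the middle of the far pad (wrist (315,188), scene crop (487,460)). The gripper is clear and the plate is empty except for the post. I'm handing in.

```bash
python3 -c "
from bench import robot
print(robot.close_job())"
```

```text
the job is handed in; nothing more can be done
None
```

I handed the job in at about 16 s of robot time: all five chips look to be in the catch tray, the scraper stands upright near the middle of the far yellow pad, the post has not moved and the gripper is clear; no verdict came back.

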